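# Load and close the cup sanitiser, then wind its timer

## Task

Stand every tea cup on the table, mouth down as it is, on the floor of the open cup sanitiser. When they are all in, shut the lid fully, turn the red clamp clockwise to its stop so that its tongue holds the lid, and only then wind the brass timer key clockwise, a part turn at a time, right up to its stop. Leave the saucer, the sugar jar and the tea tin where they stand.

Things in the scene. Friction and masses are not known exactly. Their poses are not given: they have to be found in the camera images.
- cup1: White tea cup with blue bands, no handle, standing mouth down: a closed cylinder 56 mm across and 54 mm high with a blue foot ring (40 mm across, 4 mm high) on top, 58 mm in all, 150 g or so. Origin at the centre of its underside (the mouth), z up. Two to four of the cups are present (None if absent).
- cup2: White tea cup with blue bands, no handle, standing mouth down: a closed cylinder 56 mm across and 54 mm high with a blue foot ring (40 mm across, 4 mm high) on top, 58 mm in all, 150 g or so. Origin at the centre of its underside (the mouth), z up. Two to four of the cups are present (None if absent).
- cup3: White tea cup with blue bands, no handle, standing mouth down: a closed cylinder 56 mm across and 54 mm high with a blue foot ring (40 mm across, 4 mm high) on top, 58 mm in all, 150 g or so. Origin at the centre of its underside (the mouth), z up. Two to four of the cups are present (None if absent).
- cup4: White tea cup with blue bands, no handle, standing mouth down: a closed cylinder 56 mm across and 54 mm high with a blue foot ring (40 mm across, 4 mm high) on top, 58 mm in all, 150 g or so. Origin at the centre of its underside (the mouth), z up. Two to four of the cups are present (None if absent).
- sanitiser: Cup sanitiser fixed to the table: an open steel box with a back-hinged lid, and at each end a blue housing 185 mm (x) by 90 mm (y), 95 mm high, at y 110 to 200 mm from the centre: clamp on the left (+y) one, wind-up timer on the right one. Origin on the table under the box centre; x points to the back (lid hinge), y left, z up.
- box_floor (a point): Centre of the box's inner floor, 20 mm above the table, axes as the sanitiser's. The box is 175 mm (x) by 210 mm (y) inside and 70 mm deep, walls 5 mm.
- lid (a joint): Lid of the sanitiser, hinged along the back rim: 0 = fully shut, 1.57 = upright, 1.9 = leaning back at its stop. It starts open, about 1.65 to 1.85. Stiff hinge: it stays where it is left (about 5 N at the handle moves it).
- lid_handle (a point): Middle of the lid's black handle bar, parallel to the hinge (box y), 16 mm thick, 40 mm long, held at its middle by a 10 mm web 35 mm off the outer face, 170 mm along the lid from the hinge. Pinched by its two ends it pivots between the fingers. Lid plate 190 by 226 by 8 mm; shut, its top is 99 mm and the bar 134 mm above the table.
- lid_hinge (a point): Middle of the lid's hinge line, 96 mm behind the box centre and 95 mm above the table. The axis is parallel to the box's y.
- clamp (a joint): Lid clamp: 0 = open, tongue pointing to the back clear of the lid; grows clockwise seen from above; 1.5 = its stop, tongue over the lid. Starts at 0 to 0.2, stays where it is left (friction 0.08 N m).
- clamp_grip (a point): Centre of the clamp's red grip, on its vertical axis, 132 mm above the table: an upright bar 56 mm long (along this frame's x, which is also the way the tongue points), 12 mm wide (y), 28 mm high (117 to 145 mm above the table). Below it a steel tongue 75 mm long, top 107 mm above the table.
- key (a joint): Wind-up timer key: grows clockwise seen from above, 4.4 = fully wound, its stop; starts at 0 to 0.8. Sprung (0.012 N m per rad) but its friction (0.12 N m) holds it where it is left, so it can be wound by part turns.
- key_grip (a point): Centre of the brass wing key, on its vertical axis, 131 mm above the table: an upright blade 52 mm long (along this frame's x), 10 mm wide (y), 30 mm high (113 to 143 mm above the table), over a white dial whose top is 101 mm above the table.
- saucer: Blue and white saucer, 150 mm across, 13 mm high; origin at the centre of its underside. Bystander.
- sugar_jar: Amber glass sugar jar, 72 mm across, 100 mm high; origin at the centre of its underside. Bystander.
- tea_tin: Green tea tin, 72 mm across, 75 mm high; origin at the centre of its underside. Bystander.
Things that resemble listed ones, but are neither listed nor needed, are in the scene too. Leave any purple look-alike of the cup2 alone.

How it is judged:
By the outcome, as a careful person would: the job done as asked, in the order asked, and still so for the second after the job is handed in, with the robot touching nothing.
Of cup1, cup2, cup3, cup4 only 2 to 4 are there at a start; the rules pass over those that are not, and their reading is None.
At some moment in a run one of cup1, cup2, cup3, cup4 may be knocked a few centimetres aside while the robot is not near it.
It also fails if it takes over 210 s, if anything falls off the work surface, if the arm or the gripper's body presses on something with over 40 N, if the wrist force passes 120 N, or if a joint passes its speed limit or range.

## Robot

A 7-joint arm with a two-finger parallel gripper is mounted at the origin on the work surface. World frame = base frame: x ahead of the robot, y to its left, z up, the work surface at z = 0. Lengths are in m, angles in rad, forces in N, time in s.
With the tool pointing down it reaches from about 0.425 to 0.925 m from the base axis. Payload 6.8 kg.
Tool frame: the origin (TCP) lies midway between the tips of the shut fingers; the grasp point (between the pads) lies 19 mm behind it (bot.hold_point_z is the distance from the TCP to the grasp point, in m); z points along the fingers, y is the line along which they close (so a half turn about z gives the same grasp; the last joint's range is limited). The gripper opens to 85 mm and grips with 20 to 120 N. Pads are 22 mm wide; open, the fingers measure 114 mm over their backs; the gripper's body (76 mm by 85 mm) begins 54 mm behind the grasp point. The pads swing forward as they close: fully open they stand 13 mm farther back than shut.
Start: joints at [1.235, 0.477, 0.022, 1.555, -0.011, 1.109, -0.083], TCP at [0.152, -0.658, 0.231] pointing down, gripper open.
Joint ranges: [-2.96, 2.96], [-0.34, 2.1], [-1.41, 1.46], [0.24, 2.44], [-1.37, 4.51], [0.17, 1.92], [-2.96, 2.96]. Speed limits (rad/s): [2.39, 2.39, 3.14, 3.14, 3.14, 3.14, 3.14].

## Interface

Orientations are given as a unit quaternion [w, x, y, z].
In Python, from station import bot gives the robot as it stands. The module is installed in compiled form; this text tells all that it offers.
- The arm moves only by the tool step_arm, never from a script. Its argument "increments" is a list that holds one entry, the list of rows, each a list of 7 numbers: the opening, from -1 (shut) to 1 (fully open), then the shift along the tool's x, y, z in mm, then the turn, a rotation vector about the tool's x, y, z in degrees. In form: [[[grip, x, y, z, ax, ay, az], ...]]. A call has 1 to 10 rows; each row is the pose to reach, as a shift and turn from the pose commanded when the call began, along the tool's axes at that moment; what a row does not reach only later rows make up. A row lasts 1/12 s, in which the tool goes at most 41.7 mm and 7.16 degrees, less where a joint would pass 70% of its speed; a pose out of reach is approached as far as the arm can. A call with a gripper value outside its range is refused whole. The fingers move at their own pace and stop on an object; "force" is the grip in N (left out, the last holds). Time passes only in rows, so rows that repeat a pose let the fingers close. It gives the time, the measured TCP pose, the force, the opening and the grip force at its end, in the units of the state.
- bot.get_obs(): the state, without advancing time (a new reading comes with each control period).
- bot.read_camera(name): name is "side" or "top" or "wrist"; returns a dict with "image" (384x512x3 uint8, red, green, blue), "camera_matrix" (3x3 intrinsics, pixels), "dist" ([k1, k2, p1, p2, k3] as OpenCV has them; the pictures are not rectified), "R" (3x3) and "t" (3): a world point X has camera coordinates R X + t. Camera axes: x right, y down, z forward; pixel columns grow to the right and rows downward; lengths in m; the calibration is good to about 2 mm. A picture is of the moment at which its call begins. There is no depth.
- bot.hand_in(): hands the job in; it is judged then, once.
The state is a dict: "t": time; "q": joint angles; "joint_vel": joint speeds; "joint_torque": joint torques, N m; "eef_pos": TCP position; "tool_rot": TCP orientation; "contact_force": force on the tool from outside, world axes, zero at the start; "torque": the same for the moment, N m; "gripper_width": opening from 0.0 (shut) to 1.0 (fully open); "grasp_force": force on a finger pad.
Only numpy, scipy, OpenCV 4.12 (cv2) and the standard library are available. Lean on these libraries where they do the work, as an engineer would, in place of code of your own. Each camera call takes 0.05 s, during which the arm holds its last target. There are 200 camera calls.

## Working session

There is one attempt and no reset: what is moved stays moved. The work goes in short steps, Python scripts to look and compute and a tool call to move; the robot and the scene stay as the last step left them, time stands still between calls to the robot, and variables do not carry over. Pictures are saved under pics/ and viewed, at most 14 in all, crops included, and the job is handed in when it is done.

Besides the shell and the picture viewer there is one more tool, called in YAML: its name, and indented under it one key for each argument. step_arm: Moves the arm, as the interface text tells. Its arguments: {"type":"object","properties":{"increments":{"type":"array"},"force":{"type":"number"}},"required":["increments"]}

```bash
ls; mkdir -p pics
cat > h.py <<'E'
from station import bot
import numpy as np, cv2
def snap(cam,name=None):
    c=bot.read_camera(cam)
    if name: cv2.imwrite('pics/'+name,cv2.cvtColor(c['image'],cv2.COLOR_RGB2BGR))
    return c
def ray(c,uv):
    p=cv2.undistortPoints(np.array([[uv]],float),c['camera_matrix'],np.array(c['dist']))[0,0]
    R=np.array(c['R']);t=np.array(c['t'])
    return -R.T@t, R.T@np.array([p[0],p[1],1])
def atz(c,uv,z):
    o,d=ray(c,uv); return o+d*(z-o[2])/d[2]
def proj(c,X):
    return cv2.projectPoints(np.array(X,float).reshape(-1,3),cv2.Rodrigues(np.array(c['R']))[0],np.array(c['t']),c['camera_matrix'],np.array(c['dist']))[0][:,0]
E
python3 - <<'E'
from h import *
a=snap('top','top1.png');b=snap('side','side1.png')
o=bot.get_obs();print(o['eef_pos'],o['tool_rot'],bot.hold_point_z)
for c in(a,b):print(-np.array(c['R']).T@c['t'])
E
```

```text
pics
[ 0.15228677 -0.65703218  0.23041095] [-8.38137331e-04  9.93522509e-01  1.13632291e-01 -1.52213230e-04] 0.0187
[ 0.3547593  -0.04917466  1.23618935]
[ 0.53061805 -1.01444197  0.70897264]
```

View pics/top1.png

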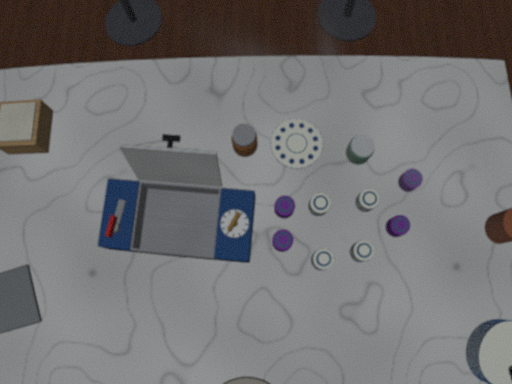

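View pics/side1.png

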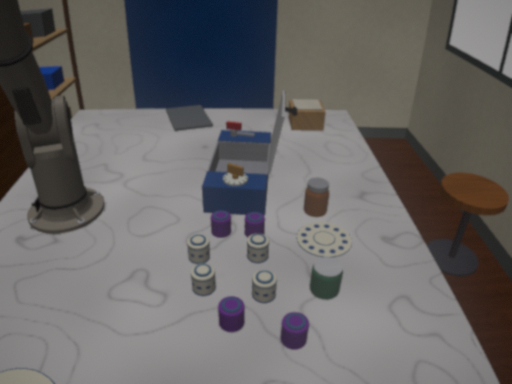

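Top view: candidates are white cups at (320,204), (368,199), (322,259), (363,251). The purple look-alikes, which I leave alone, are at (285,206), (283,240), (411,180), (398,225). The sanitiser is around (180,220), with the clamp at (112,226) and the key at (235,223). A close crop comes next.

Run:
```python
from h import *
c=snap('top');im=c['image']
cv2.imwrite('pics/crop1.png',cv2.cvtColor(cv2.resize(im[125:275,90:440],(798,342),interpolation=cv2.INTER_CUBIC),cv2.COLOR_RGB2BGR))
np.save('pics/top.npy',im)
for uv in[(320,204),(368,199),(322,259),(363,251)]:
    print('cup',atz(c,uv,.058).round(3))
for uv in[(285,206),(283,240),(411,180),(398,225)]: print('purple',atz(c,uv,.055).round(3))
for uv in[(297,144)]:print('saucer',atz(c,uv,.013).round(3))
print('jar',atz(c,(244,133),.1).round(3),'tin',atz(c,(361,147),.075).round(3))
hsv=cv2.cvtColor(im,cv2.COLOR_RGB2HSV)
m=cv2.inRange(hsv,(100,120,40),(122,255,255))
n,l,s,ct=cv2.connectedComponentsWithStats(m)
for i in range(1,n):
    if s[i,4]>100:print(s[i],ct[i],cv2.minAreaRect(np.argwhere(l==i)[:,::-1].astype(np.float32)))
for uv in[(235,223),(112,226)]:print(atz(c,uv,.131).round(3))
```

```text
cup [ 0.57  -0.205  0.058]
cup [ 0.582 -0.337  0.058]
cup [ 0.423 -0.205  0.058]
cup [ 0.442 -0.315  0.058]
purple [ 0.567 -0.112  0.055]
purple [ 0.476 -0.104  0.055]
purple [ 0.633 -0.463  0.055]
purple [ 0.509 -0.416  0.055]
saucer [ 0.754 -0.153  0.013]
jar [ 0.759 -0.005  0.1  ] tin [ 0.723 -0.323  0.075]
[  99  180   40   70 1617] [119.27520099 213.04143476] ((118.17941284179688, 214.10824584960938), (30.760284423828125, 69.11433410644531), 7.907162666320801)
[ 215  189   39   73 1597] [234.71383845 225.93362555] ((234.41806030273438, 224.90164184570312), (34.13197326660156, 70.16519927978516), 5.194429397583008)
[0.512 0.018 0.131]
[0.508 0.332 0.131]
```

View pics/crop1.png

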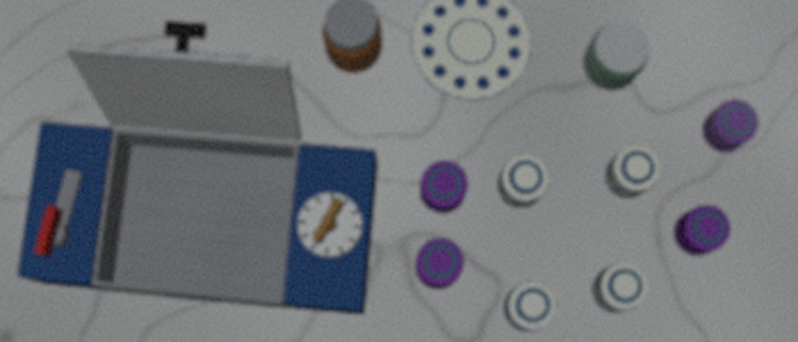

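```bash
cat >> h.py <<'E'
from scipy.spatial.transform import Rotation as Ro
def plan(p,yaw,grip_extra=None):
    """increments (mm, deg) in tool frame to TCP p, tool-x yaw, pointing down"""
    o=bot.get_obs();w,x,y,z=o['tool_rot'];R=Ro.from_quat([x,y,z,w])
    T=Ro.from_euler('z',yaw)*Ro.from_euler('x',np.pi)
    d=R.inv().apply(np.array(p)-o['eef_pos'])*1000
    return d.round(1),(R.inv()*T).as_rotvec(degrees=True).round(1)
E
python3 - <<'E'
from h import *
from scipy.optimize import least_squares
c=snap('top')
f=lambda u,v:(u/2.28+90,v/2.28+125)
pts=[((40,122),(.0925,.2)),((111,128),(.0925,.11)),((20,275),(-.0925,.2)),((93,284),(-.0925,.11)),((376,152),(.0925,-.2)),((363,312),(-.0925,-.2)),((300,145),(.0925,-.11)),((285,303),(-.0925,-.11))]
uv=np.array([f(*p[0]) for p in pts]);m=np.array([p[1] for p in pts])
W=np.array([atz(c,u,.095) for u in uv])[:,:2]
def g(p):
    C,S=np.cos(p[2]),np.sin(p[2]);return (m@np.array([[C,S],[-S,C]])+p[:2]-W).ravel()
r=least_squares(g,[.5,.17,0]);print(r.x,(r.fun*1000).round(1))
k=[atz(c,f(*u),.143) for u in((340,200),(315,243))];print('key',sum(k)/2,np.degrees(np.arctan2(*(k[0]-k[1])[[1,0]])))
k=[atz(c,f(*u),.145) for u in((53,206),(43,255))];print('clamp',sum(k)/2,np.degrees(np.arctan2(*(k[0]-k[1])[[1,0]])))
print('tip',atz(c,f(72,171),.107))
p=r.x;C,S=np.cos(p[2]),np.sin(p[2]);
for b in [(.0,.155),(0,-.155)]:print('housing centre',p[0]+C*b[0]-S*b[1],p[1]+S*b[0]+C*b[1])
E
```

```text
[ 0.5300617   0.17355764 -0.10307135] [ 1.1 -0.3  0.8 -3.3 -3.   4.1 -1.9  1.5  2.6 -2.9  0.  -0.7  2.2 -0.5
 -1.8  2. ]
key [0.51278448 0.02066909 0.143     ] -30.357358863595753
clamp [0.50600388 0.32932358 0.145     ] -9.354559573126897
tip [0.57980393 0.3172503  0.107     ]
housing centre 0.5460094843462588 0.327735034669277
housing centre 0.5141139094230733 0.01938025150494946
```

```bash
cat >> h.py <<'E'
YAW=-0.103
E
python3 - <<'E'
from h import *
c=snap('top')
for uv in [(320.7,202.6),(369.4,198.7),(323.3,259.2),(364.1,250)]: print(atz(c,uv,.058).round(4))
print(plan((.445,-.318,.12),YAW), bot.get_obs()['gripper_width'])
E
```

```text
[ 0.574  -0.2075  0.058 ]
[ 0.5823 -0.3407  0.058 ]
[ 0.4228 -0.2084  0.058 ]
[ 0.4443 -0.3181  0.058 ]
(array([ 361.7, -264.4,  111. ]), array([-0.,  0., 19.])) 0.9983433370396342
```

step_arm:
  increments:
    - [[0.65,362,-264,111,0,0,19],[0.65,362,-264,111,0,0,19],[0.65,362,-264,111,0,0,19],[0.65,362,-264,111,0,0,19],[0.65,362,-264,111,0,0,19],[0.65,362,-264,111,0,0,19],[0.65,362,-264,111,0,0,19],[0.65,362,-264,111,0,0,19],[0.65,362,-264,111,0,0,19],[0.65,362,-264,111,0,0,19]]
  force: 40

```text
t: 1.08
eef_pos: [0.418, -0.3501, 0.1309]
tool_rot: [0.0, 0.999, -0.052, 0.0]
contact_force: [1.1, 0.1, -0.4]
gripper_width: 0.824
grasp_force: 0.0
```

Run:
```python
from h import *
print(plan((.4443,-.318,.12),YAW), plan((.4443,-.318,.016),YAW))
```

```text
(array([ 22.9, -34.6,  10.9]), array([ 0. , -0. , -0.1])) (array([ 22.8, -34.7, 114.9]), array([ 0. , -0. , -0.1]))
```

step_arm:
  increments:
    - [[0.65,23,-35,11,0,0,0],[0.65,23,-35,11,0,0,0],[0.65,23,-35,11,0,0,0]]

```text
t: 1.33
eef_pos: [0.4453, -0.316, 0.1195]
tool_rot: [-0.001, 0.999, -0.049, -0.0]
contact_force: [-0.7, -0.2, -0.4]
gripper_width: 0.829
grasp_force: 0.0
```

Run:
```python
from h import *
print(plan((.4443,-.318,.016),YAW)); c=snap('wrist','w1.png')
print(proj(c,[[.4443,-.318,.058]]))
```

```text
(array([ -0.7,   2.2, 103.5]), array([-0.1,  0. ,  0.3]))
[[254.91881118 212.36392627]]
```

View pics/w1.png

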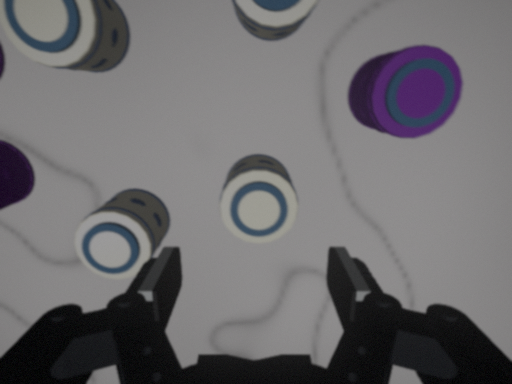

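The wrist view shows the white cup's ring at (259,209) against a predicted (255,212), so the calibration is good. Descend and grip.

step_arm:
  increments:
    - [[0.65,-1,1,40,0,0,0],[0.65,-1,1,75,0,0,0],[0.65,-1,1,103,0,0,0],[0.65,-1,1,103,0,0,0],[-0.4,-1,1,103,0,0,0],[-0.4,-1,1,103,0,0,0],[-0.4,-1,1,103,0,0,0],[-0.4,-1,1,103,0,0,0],[-0.4,-1,1,103,0,0,0]]
  force: 40

```text
t: 2.13
eef_pos: [0.4431, -0.3208, 0.0185]
tool_rot: [0.001, 0.999, -0.052, 0.001]
contact_force: [-0.1, -0.8, -1.0]
gripper_width: 0.644
grasp_force: 42.5
```

step_arm:
  increments:
    - [[-0.4,0,0,-40,0,0,0],[-0.4,0,0,-80,0,0,0],[-0.4,0,0,-120,0,0,0],[-0.4,0,0,-160,0,0,0],[-0.4,0,0,-190,0,0,0],[-0.4,0,0,-190,0,0,0]]

```text
t: 2.63
eef_pos: [0.4458, -0.3223, 0.2148]
tool_rot: [0.003, 0.999, -0.052, 0.006]
contact_force: [1.3, 0.1, -1.9]
gripper_width: 0.645
grasp_force: 43.9
```

Run:
```python
from h import *
print(plan((.5727,.2174,.206),YAW))
```

```text
(array([  70. , -550. ,    6.7]), array([ 0.3, -0.7, -0.1]))
```

step_arm:
  increments:
    - [[-0.4,70,-550,7,0,0,0],[-0.4,70,-550,7,0,0,0],[-0.4,70,-550,7,0,0,0],[-0.4,70,-550,7,0,0,0],[-0.4,70,-550,7,0,0,0],[-0.4,70,-550,7,0,0,0],[-0.4,70,-550,7,0,0,0],[-0.4,70,-550,7,0,0,0],[-0.4,70,-550,7,0,0,0],[-0.4,70,-550,7,0,0,0]]

```text
t: 3.47
eef_pos: [0.5372, 0.0874, 0.2017]
tool_rot: [0.0, 0.999, -0.052, 0.0]
contact_force: [1.1, -0.1, -1.6]
gripper_width: 0.645
grasp_force: 43.8
```

Run:
```python
from h import *
print(plan((.5727,.2174,.206),YAW))
```

```text
(array([  21.8, -133. ,   -4.3]), array([ 0. , -0. , -0.1]))
```

step_arm:
  increments:
    - [[-0.4,22,-128,0,0,0,0],[-0.4,22,-128,0,0,0,0],[-0.4,22,-128,0,0,0,0],[-0.4,22,-128,0,0,0,0],[-0.4,22,-128,0,0,0,0],[-0.4,22,-128,0,0,0,0]]

```text
t: 3.97
eef_pos: [0.5721, 0.2104, 0.2012]
tool_rot: [0.0, 0.999, -0.051, -0.001]
contact_force: [-0.7, -0.2, -2.4]
gripper_width: 0.649
grasp_force: 43.9
```

Run:
```python
from h import *
print(plan((.5727,.2174,.041),YAW))
c=snap('wrist','w2.png')
```

```text
(array([  0. ,  -7.2, 160.2]), array([0.1, 0.1, 0. ]))
```

View pics/w2.png

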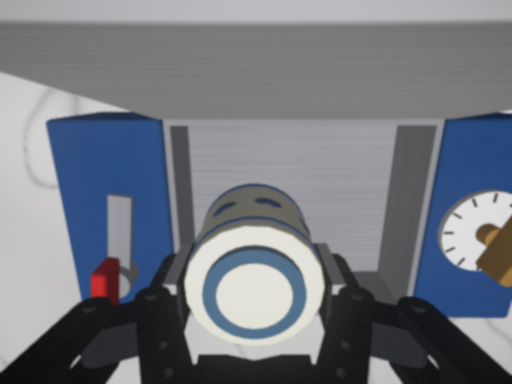

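Run:
```python
from h import *
c=snap('wrist');print(-np.array(c['R']).T@c['t']-bot.get_obs()['eef_pos'])
```

```text
[ 0.08045568 -0.00898171  0.14204289]
```

step_arm:
  increments:
    - [[-0.4,0,-7,40,0,0,0],[-0.4,0,-7,80,0,0,0],[-0.4,0,-7,110,0,0,0],[-0.4,0,-7,135,0,0,0],[-0.4,0,-7,150,0,0,0],[-0.4,0,-7,158,0,0,0],[-0.4,0,-7,161,0,0,0],[-0.4,0,-7,161,0,0,0]]

```text
t: 4.73
eef_pos: [0.5737, 0.2165, 0.041]
tool_rot: [0.0, 0.999, -0.053, 0.0]
contact_force: [-0.4, -0.0, -1.9]
gripper_width: 0.646
grasp_force: 44.0
```

Release and lift, then look again at the top view, using a template tracker for the cups.

step_arm:
  increments:
    - [[-0.4,0,0,2,0,0,0],[0.5,0,0,2,0,0,0],[0.5,0,0,2,0,0,0],[0.5,0,0,2,0,0,0],[0.5,0,0,-40,0,0,0],[0.5,0,0,-80,0,0,0],[0.5,0,0,-120,0,0,0],[0.5,0,0,-160,0,0,0],[0.5,0,0,-160,0,0,0]]

```text
t: 5.48
eef_pos: [0.5778, 0.2201, 0.2105]
tool_rot: [-0.003, 0.999, -0.052, 0.007]
contact_force: [1.7, 0.7, 0.9]
gripper_width: 0.751
grasp_force: 0.0
```

```bash
cat >> h.py <<'E'
def cups(c):
    """white cups in the top image: blob white (bright, round) with blue ring -> template match"""
    im=np.load('pics/top.npy');T=[im[v-11:v+12,u-11:u+12] for u,v in((321,203),(369,199),(323,259),(364,250))]
    S=np.max([cv2.matchTemplate(c['image'],t,cv2.TM_CCOEFF_NORMED) for t in T],0)
    out=[]
    for _ in range(8):
        _,s,_,(u,v)=cv2.minMaxLoc(S)
        if s<.6: break
        out.append((round(s,2),(u+11,v+11),atz(c,(u+11,v+11),.058)[:2].round(3))); S[max(0,v-12):v+13,max(0,u-12):u+13]=-1
    return out
E
python3 - <<'E'
from h import *
c=snap('top','t2.png');[print(x) for x in cups(c)]
print(plan((.4228,-.2084,.19),YAW));print(plan((.574,-.2075,.19),YAW))
E
```

```text
(0.99, (369, 199), array([ 0.582, -0.34 ]))
(0.99, (321, 203), array([ 0.573, -0.208]))
(0.99, (323, 259), array([ 0.423, -0.208]))
(0.64, (225, 354), array([0.184, 0.051]))
(0.64, (52, 98), array([0.902, 0.57 ]))
(0.64, (138, 139), array([0.763, 0.295]))
(0.63, (492, 371), array([ 0.104, -0.66 ]))
(0.63, (119, 115), array([0.838, 0.356]))
(array([-108.5,  441.3,   13.4]), array([-0.3, -0.5, -0.1]))
(array([ 41.8, 424.7,  14.9]), array([-0.3, -0.5, -0.1]))
```

View pics/t2.png

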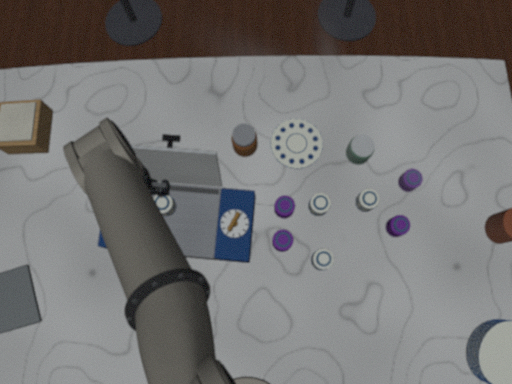

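step_arm:
  increments:
    - [[0.65,-108,441,13,0,0,0],[0.65,-108,441,13,0,0,0],[0.65,-108,441,13,0,0,0],[0.65,-108,441,13,0,0,0],[0.65,-108,441,13,0,0,0],[0.65,-108,441,13,0,0,0],[0.65,-108,441,13,0,0,0],[0.65,-108,441,13,0,0,0],[0.65,-108,441,13,0,0,0],[0.65,-108,441,13,0,0,0]]

```text
t: 6.37
eef_pos: [0.4314, -0.1762, 0.1885]
tool_rot: [0.0, 0.999, -0.052, -0.0]
contact_force: [0.6, -0.0, -0.3]
gripper_width: 0.824
grasp_force: 0.0
```

Run:
```python
from h import *
print(plan((.4228,-.2084,.12),YAW))
```

```text
(array([-5.2, 32.9, 68.5]), array([ 0.,  0., -0.]))
```

step_arm:
  increments:
    - [[0.65,-5,33,35,0,0,0],[0.65,-5,33,68,0,0,0],[0.65,-5,33,68,0,0,0],[0.65,-5,33,68,0,0,0]]

```text
t: 6.7
eef_pos: [0.4227, -0.2061, 0.1194]
tool_rot: [-0.001, 0.999, -0.052, -0.003]
contact_force: [0.6, -0.8, 1.5]
gripper_width: 0.825
grasp_force: 0.0
```

Run:
```python
from h import *
print(cups(snap('top'))[:4])
print(plan((.4228,-.2084,.0185),YAW))
```

```text
[(0.99, (369, 199), array([ 0.582, -0.34 ])), (0.99, (321, 203), array([ 0.573, -0.208])), (0.64, (52, 98), array([0.902, 0.57 ])), (0.63, (492, 371), array([ 0.104, -0.66 ]))]
(array([ -1.4,   2.8, 102.5]), array([-0. ,  0.1,  0. ]))
```

step_arm:
  increments:
    - [[0.65,0,2,40,0,0,0],[0.65,0,2,75,0,0,0],[0.65,0,2,101,0,0,0],[0.65,0,2,101,0,0,0],[-0.4,0,2,101,0,0,0],[-0.4,0,2,101,0,0,0],[-0.4,0,2,101,0,0,0],[-0.4,0,2,101,0,0,0],[-0.4,0,2,101,0,0,0]]

```text
t: 7.5
eef_pos: [0.4258, -0.2092, 0.0217]
tool_rot: [0.0, 0.999, -0.052, 0.002]
contact_force: [-1.2, 1.3, 9.9]
gripper_width: 0.643
grasp_force: 43.5
```

step_arm:
  increments:
    - [[-0.4,0,0,-40,0,0,0],[-0.4,0,0,-80,0,0,0],[-0.4,0,0,-120,0,0,0],[-0.4,0,0,-160,0,0,0],[-0.4,0,0,-190,0,0,0],[-0.4,0,0,-190,0,0,0],[-0.4,0,0,-190,0,0,0]]

```text
t: 8.08
eef_pos: [0.4253, -0.2093, 0.2121]
tool_rot: [0.001, 0.999, -0.052, 0.002]
contact_force: [-0.0, 1.4, -2.3]
gripper_width: 0.643
grasp_force: 43.6
```

Run:
```python
from h import *
print(plan((.5629,.1219,.206),YAW))
```

```text
(array([ 102.4, -343.8,    6.1]), array([ 0.1, -0.3, -0.1]))
```

step_arm:
  increments:
    - [[-0.4,102,-344,3,0,0,0],[-0.4,102,-344,3,0,0,0],[-0.4,102,-344,3,0,0,0],[-0.4,102,-344,3,0,0,0],[-0.4,102,-344,3,0,0,0],[-0.4,102,-344,3,0,0,0],[-0.4,102,-344,3,0,0,0],[-0.4,102,-344,3,0,0,0],[-0.4,102,-344,3,0,0,0],[-0.4,102,-344,3,0,0,0]]

```text
t: 8.92
eef_pos: [0.5611, 0.1302, 0.205]
tool_rot: [-0.002, 0.999, -0.048, -0.001]
contact_force: [-0.2, 0.1, -1.3]
gripper_width: 0.646
grasp_force: 43.6
```

step_arm:
  increments:
    - [[-0.4,0,0,0,0,0,0],[-0.4,0,0,0,0,0,0]]

```text
t: 9.08
eef_pos: [0.5602, 0.1214, 0.2051]
tool_rot: [0.001, 0.999, -0.052, -0.002]
contact_force: [-0.3, 0.0, -1.8]
gripper_width: 0.642
grasp_force: 43.6
```

Run:
```python
from h import *
print(plan((.5629,.1219,.043),YAW))
```

```text
(array([  3.1,  -1.1, 162.1]), array([ 0.1,  0.2, -0.1]))
```

step_arm:
  increments:
    - [[-0.4,2,0,40,0,0,0],[-0.4,2,0,80,0,0,0],[-0.4,2,0,110,0,0,0],[-0.4,2,0,135,0,0,0],[-0.4,2,0,150,0,0,0],[-0.4,2,0,158,0,0,0],[-0.4,2,0,162,0,0,0],[-0.4,2,0,162,0,0,0]]

```text
t: 9.75
eef_pos: [0.5633, 0.1215, 0.0448]
tool_rot: [0.0, 0.999, -0.053, -0.0]
contact_force: [0.3, 0.8, -1.3]
gripper_width: 0.642
grasp_force: 43.6
```

step_arm:
  increments:
    - [[-0.4,0,0,2,0,0,0],[-0.4,0,0,2,0,0,0]]

```text
t: 9.92
eef_pos: [0.5642, 0.1223, 0.0438]
tool_rot: [-0.0, 0.999, -0.052, 0.001]
contact_force: [-0.8, -0.3, -0.7]
gripper_width: 0.643
grasp_force: 43.6
```

step_arm:
  increments:
    - [[-0.4,0,0,3,0,0,0],[-0.4,0,0,3,0,0,0],[0.5,0,0,3,0,0,0],[0.5,0,0,3,0,0,0],[0.5,0,0,3,0,0,0],[0.5,0,0,-40,0,0,0],[0.5,0,0,-80,0,0,0],[0.5,0,0,-120,0,0,0],[0.5,0,0,-160,0,0,0],[0.5,0,0,-160,0,0,0]]

```text
t: 10.75
eef_pos: [0.5682, 0.1241, 0.2121]
tool_rot: [-0.002, 0.999, -0.052, 0.007]
contact_force: [1.6, -0.1, 1.5]
gripper_width: 0.75
grasp_force: 0.0
```

Run:
```python
from h import *
[print(x) for x in cups(snap('top'))[:5]]
print(plan((.574,-.2075,.19),YAW))
```

```text
(0.99, (369, 199), array([ 0.582, -0.34 ]))
(0.99, (321, 203), array([ 0.573, -0.208]))
(0.68, (250, 288), array([ 0.352, -0.015]))
(0.64, (52, 98), array([0.902, 0.57 ]))
(0.63, (492, 371), array([ 0.104, -0.66 ]))
(array([ 41.6, 328.4,  17.8]), array([-0.2, -0.6, -0.1]))
```

step_arm:
  increments:
    - [[0.65,42,328,14,0,0,0],[0.65,42,328,14,0,0,0],[0.65,42,328,14,0,0,0],[0.65,42,328,14,0,0,0],[0.65,42,328,14,0,0,0],[0.65,42,328,14,0,0,0],[0.65,42,328,14,0,0,0],[0.65,42,328,14,0,0,0],[0.65,42,328,60,0,0,0],[0.65,42,328,90,0,0,0]]

```text
t: 11.63
eef_pos: [0.5711, -0.2128, 0.1122]
tool_rot: [0.001, 0.998, -0.055, 0.001]
contact_force: [-0.1, 0.7, -1.8]
gripper_width: 0.825
grasp_force: 0.0
```

step_arm:
  increments:
    - [[0.65,0,0,0,0,0,0],[0.65,0,0,0,0,0,0]]

```text
t: 11.8
eef_pos: [0.5693, -0.2074, 0.111]
tool_rot: [-0.001, 0.999, -0.052, -0.003]
contact_force: [0.4, -0.1, -0.0]
gripper_width: 0.827
grasp_force: 0.0
```

Run:
```python
from h import *
print(plan((.574,-.2075,.0185),YAW)); print(cups(snap('top'))[:3]); c=snap('wrist','w3.png');print(proj(c,[[.574,-.2075,.058]]))
```

```text
(array([ 5.1, -0.3, 92.5]), array([-0.1,  0.3, -0. ]))
[(0.64, (52, 98), array([0.902, 0.57 ])), (0.63, (492, 371), array([ 0.104, -0.66 ])), (0.62, (400, 276), array([ 0.373, -0.411]))]
[[251.39274657 211.01842006]]
```

View pics/w3.png

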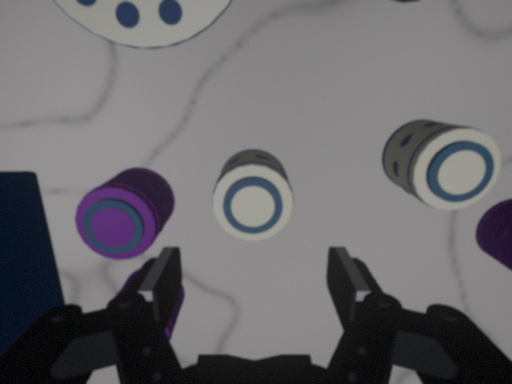

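The cup ring sits at (252,205), centred between the fingers, and the purple one at (113,226) is clear of the left finger. Grip.

step_arm:
  increments:
    - [[0.65,5,0,35,0,0,0],[0.65,5,0,65,0,0,0],[0.65,5,0,92,0,0,0],[0.65,5,0,92,0,0,0],[-0.4,5,0,92,0,0,0],[-0.4,5,0,92,0,0,0],[-0.4,5,0,92,0,0,0],[-0.4,5,0,92,0,0,0],[-0.4,5,0,92,0,0,0]]

```text
t: 12.65
eef_pos: [0.5777, -0.209, 0.0231]
tool_rot: [0.0, 0.999, -0.052, 0.002]
contact_force: [-1.2, 0.4, 7.9]
gripper_width: 0.641
grasp_force: 43.3
```

step_arm:
  increments:
    - [[-0.4,0,0,-40,0,0,0],[-0.4,0,0,-80,0,0,0],[-0.4,0,0,-120,0,0,0],[-0.4,0,0,-160,0,0,0],[-0.4,0,0,-190,0,0,0],[-0.4,0,0,-190,0,0,0],[-0.4,0,0,-190,0,0,0]]

```text
t: 13.23
eef_pos: [0.5773, -0.209, 0.2137]
tool_rot: [0.001, 0.999, -0.052, 0.003]
contact_force: [0.7, 0.7, -2.2]
gripper_width: 0.645
grasp_force: 43.3
```

Run:
```python
from h import *
print(plan((.4932,.2257,.206),YAW))
```

```text
(array([-128.9, -423.7,    6.6]), array([ 0.1, -0.3, -0.1]))
```

step_arm:
  increments:
    - [[-0.4,-128,-423,4,0,0,0],[-0.4,-128,-423,4,0,0,0],[-0.4,-128,-423,4,0,0,0],[-0.4,-128,-423,4,0,0,0],[-0.4,-128,-423,4,0,0,0],[-0.4,-128,-423,4,0,0,0],[-0.4,-128,-423,4,0,0,0],[-0.4,-128,-423,4,0,0,0],[-0.4,-128,-423,4,0,0,0],[-0.4,-128,-423,4,0,0,0]]

```text
t: 14.07
eef_pos: [0.4957, 0.2017, 0.2056]
tool_rot: [0.001, 0.999, -0.052, -0.001]
contact_force: [1.7, -0.4, -2.2]
gripper_width: 0.647
grasp_force: 43.4
```

Run:
```python
from h import *
print(plan((.4932,.2257,.206),YAW))
```

```text
(array([ -4.9, -23.6,  -0.4]), array([ 0.1,  0.1, -0.1]))
```

step_arm:
  increments:
    - [[-0.4,-4,-20,0,0,0,0],[-0.4,-4,-20,0,0,0,0],[-0.4,-4,-20,0,0,0,0],[-0.4,-4,-20,0,0,0,0]]

```text
t: 14.4
eef_pos: [0.4951, 0.2192, 0.2058]
tool_rot: [0.001, 0.999, -0.052, -0.001]
contact_force: [-0.5, 0.1, -1.2]
gripper_width: 0.641
grasp_force: 43.4
```

Run:
```python
from h import *
print(plan((.4932,.2257,.043),YAW));c=snap('wrist','w4.png')
```

```text
(array([ -2.3,  -6.6, 162.8]), array([ 0.1,  0.1, -0.1]))
```

View pics/w4.png

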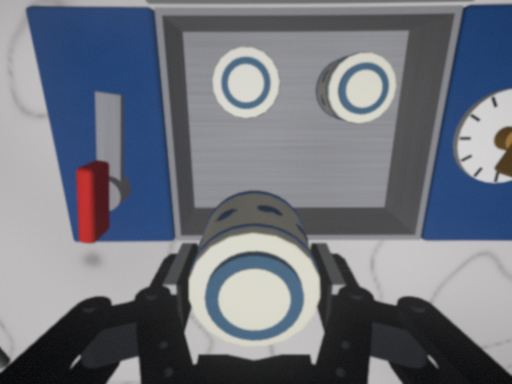

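The wrist view shows both cups upright in the back of the box at (246,82) and (363,87). I'll check their positions in the box frame.

Run:
```python
from h import *
c=snap('wrist')
C,S=np.cos(YAW),np.sin(YAW)
for n,uv,z in [('A',(246,82),.078),('B',(363,88),.078),('rimFL',(178,237),.09),('rimFR',(420,235),.09),('rimBL',(163,15),.09),('rimBR',(463,13),.09),('clamp top',(94,160),.145)]:
    p=atz(c,uv,z)[:2];d=p-[.530,.1736];print(n,p.round(3),(C*d[0]+S*d[1]).round(3),(-S*d[0]+C*d[1]).round(3))
```

```text
A [0.581 0.214] 0.046 0.046
B [0.566 0.121] 0.041 -0.049
rimFL [0.456 0.29 ] -0.085 0.108
rimFR [0.435 0.074] -0.084 -0.109
rimBL [0.632 0.268] 0.091 0.105
rimBR [0.61  0.054] 0.091 -0.11
clamp top [0.542 0.317] -0.002 0.144
```

step_arm:
  increments:
    - [[-0.4,0,-6,40,0,0,0],[-0.4,0,-6,80,0,0,0],[-0.4,0,-6,90,0,0,0],[-0.4,0,-6,90,0,0,0]]

```text
t: 14.83
eef_pos: [0.4942, 0.224, 0.1142]
tool_rot: [0.002, 0.999, -0.053, -0.003]
contact_force: [-0.2, -0.4, -0.0]
gripper_width: 0.644
grasp_force: 43.4
```

step_arm:
  increments:
    - [[-0.4,2,0,35,0,0,0],[-0.4,2,0,55,0,0,0],[-0.4,2,0,65,0,0,0],[-0.4,2,0,70,0,0,0],[-0.4,2,0,71,0,0,0],[-0.4,2,0,71,0,0,0]]

```text
t: 15.33
eef_pos: [0.4992, 0.227, 0.0475]
tool_rot: [-0.0, 0.999, -0.052, 0.001]
contact_force: [-0.0, 0.8, -1.9]
gripper_width: 0.642
grasp_force: 43.4
```

step_arm:
  increments:
    - [[-0.4,0,0,1,0,0,0],[0.5,0,0,1,0,0,0],[0.5,0,0,1,0,0,0],[0.5,0,0,1,0,0,0],[0.5,0,0,-40,0,0,0],[0.5,0,0,-80,0,0,0],[0.5,0,0,-120,0,0,0],[0.5,0,0,-160,0,0,0],[0.5,0,0,-160,0,0,0]]

```text
t: 16.08
eef_pos: [0.5021, 0.2293, 0.2146]
tool_rot: [-0.003, 0.999, -0.052, 0.006]
contact_force: [0.6, 1.2, 1.4]
gripper_width: 0.751
grasp_force: 0.0
```

Run:
```python
from h import *
print(cups(snap('top'))[:3])
print(plan((.583,-.340,.19),YAW))
```

```text
[(0.99, (369, 199), array([ 0.582, -0.34 ])), (0.67, (199, 308), array([0.301, 0.117])), (0.63, (52, 98), array([0.902, 0.57 ]))]
(array([140.5, 556.8,  19.5]), array([-0.3, -0.5, -0.1]))
```

step_arm:
  increments:
    - [[0.65,140,557,15,0,0,0],[0.65,140,557,15,0,0,0],[0.65,140,557,15,0,0,0],[0.65,140,557,15,0,0,0],[0.65,140,557,15,0,0,0],[0.65,140,557,15,0,0,0],[0.65,140,557,15,0,0,0],[0.65,140,557,15,0,0,0],[0.65,140,557,15,0,0,0],[0.65,140,557,15,0,0,0]]

```text
t: 16.97
eef_pos: [0.5566, -0.1877, 0.1943]
tool_rot: [-0.0, 0.999, -0.052, -0.001]
contact_force: [1.1, 1.1, -0.7]
gripper_width: 0.826
grasp_force: 0.0
```

Run:
```python
from h import *
c=snap('top')
print(cups(c)[:3],plan((.583,-.340,.12),YAW))
im=c['image'][150:280,90:270];cv2.imwrite('pics/box.png',cv2.cvtColor(cv2.resize(im,None,fx=3,fy=3,interpolation=cv2.INTER_CUBIC),cv2.COLOR_RGB2BGR))
```

```text
[(0.64, (52, 98), array([0.902, 0.57 ])), (0.63, (492, 371), array([ 0.104, -0.66 ])), (0.61, (394, 322), array([ 0.254, -0.389]))] (array([ 42.8, 136.8,  74.8]), array([ 0.3,  0. , -0.7]))
```

View pics/box.png

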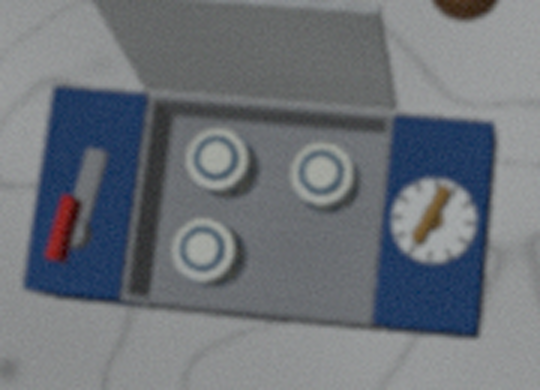

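The box crop shows three upright cups at (218,158), (322,174) and (204,250), with the front right spot free. On to the fourth cup.

step_arm:
  increments:
    - [[0.65,42,134,20,0,0,0],[0.65,42,134,40,0,0,0],[0.65,42,134,75,0,0,0],[0.65,42,134,75,0,0,0],[0.65,42,134,75,0,0,0],[0.65,42,134,75,0,0,0],[0.65,42,134,75,0,0,0]]

```text
t: 17.6
eef_pos: [0.5852, -0.322, 0.1196]
tool_rot: [-0.001, 0.999, -0.052, -0.0]
contact_force: [0.3, 0.3, 0.6]
gripper_width: 0.825
grasp_force: 0.0
```

Run:
```python
from h import *
print(plan((.583,-.340,.0225),YAW));c=snap('wrist','w5.png');print(proj(c,[[.583,-.340,.058]]))
u,v=proj(c,[[.583,-.340,.058]])[0]
h=cv2.cvtColor(c['image'],cv2.COLOR_RGB2HSV);m=cv2.inRange(h,(95,80,60),(115,255,255))
n,l,s,ct=cv2.connectedComponentsWithStats(m);print([(x[4],y.round(0),atz(c,y,.058).round(3)) for x,y in zip(s[1:],ct[1:]) if x[4]>600])
```

```text
(array([-0.2, 18.3, 97.1]), array([-0.1,  0.1, -0. ]))
[[278.15539739 211.59711008]]
[(np.int32(1327), array([479., 100.]), array([ 0.644, -0.468,  0.058])), (np.int32(768), array([282., 203.]), array([ 0.589, -0.343,  0.058]))]
```

step_arm:
  increments:
    - [[0.65,4,20,20,0,0,0],[0.65,4,20,40,0,0,0],[0.65,4,20,70,0,0,0],[0.65,4,20,98,0,0,0],[0.65,4,20,98,0,0,0],[-0.4,4,20,98,0,0,0],[-0.4,4,20,98,0,0,0],[-0.4,4,20,98,0,0,0],[-0.4,4,20,98,0,0,0],[-0.4,4,20,98,0,0,0]]

```text
t: 18.48
eef_pos: [0.5879, -0.344, 0.0238]
tool_rot: [0.0, 0.999, -0.052, 0.001]
contact_force: [-0.2, -0.7, -0.2]
gripper_width: 0.648
grasp_force: 42.6
```

step_arm:
  increments:
    - [[-0.4,0,0,-40,0,0,0],[-0.4,0,0,-80,0,0,0],[-0.4,0,0,-120,0,0,0],[-0.4,0,0,-160,0,0,0],[-0.4,0,0,-190,0,0,0],[-0.4,0,0,-190,0,0,0],[-0.4,0,0,-190,0,0,0]]

```text
t: 19.07
eef_pos: [0.5883, -0.3443, 0.2154]
tool_rot: [0.001, 0.999, -0.052, 0.002]
contact_force: [0.3, 0.6, -2.4]
gripper_width: 0.643
grasp_force: 43.3
```

Run:
```python
from h import *
print(plan((.4845,.1302,.206),YAW))
```

```text
(array([-152.5, -461.2,    7.7]), array([ 0.1, -0.3, -0.1]))
```

step_arm:
  increments:
    - [[-0.4,-152,-461,5,0,0,0],[-0.4,-152,-461,5,0,0,0],[-0.4,-152,-461,5,0,0,0],[-0.4,-152,-461,5,0,0,0],[-0.4,-152,-461,5,0,0,0],[-0.4,-152,-461,5,0,0,0],[-0.4,-152,-461,5,0,0,0],[-0.4,-152,-461,5,0,0,0],[-0.4,-152,-461,5,0,0,0],[-0.4,-152,-461,5,0,0,0]]

```text
t: 19.9
eef_pos: [0.4963, 0.0648, 0.2066]
tool_rot: [0.0, 0.999, -0.052, -0.001]
contact_force: [1.3, 0.3, -1.0]
gripper_width: 0.644
grasp_force: 43.4
```

Run:
```python
from h import *
print(plan((.4845,.1302,.206),YAW))
```

```text
(array([-18.5, -63.8,   0.6]), array([ 0.1,  0.1, -0.1]))
```

step_arm:
  increments:
    - [[-0.4,-17,-61,0,0,0,0],[-0.4,-17,-61,0,0,0,0],[-0.4,-17,-61,0,0,0,0],[-0.4,-17,-61,0,0,0,0],[-0.4,-17,-61,0,0,0,0]]

```text
t: 20.32
eef_pos: [0.4871, 0.1246, 0.2068]
tool_rot: [0.001, 0.999, -0.052, -0.001]
contact_force: [0.3, 0.2, -1.9]
gripper_width: 0.645
grasp_force: 43.4
```

Run:
```python
from h import *
print(plan((.4845,.1302,.045),YAW))
```

```text
(array([ -2.8,  -5.5, 161.8]), array([ 0.1,  0.1, -0.1]))
```

step_arm:
  increments:
    - [[-0.4,-2,-4,40,0,0,0],[-0.4,-2,-4,80,0,0,0],[-0.4,-2,-4,110,0,0,0],[-0.4,-2,-4,135,0,0,0],[-0.4,-2,-4,150,0,0,0],[-0.4,-2,-4,158,0,0,0],[-0.4,-2,-4,162,0,0,0],[-0.4,-2,-4,162,0,0,0]]

```text
t: 20.98
eef_pos: [0.4862, 0.129, 0.0455]
tool_rot: [0.0, 0.999, -0.053, -0.0]
contact_force: [0.8, 0.3, -0.5]
gripper_width: 0.646
grasp_force: 43.5
```

step_arm:
  increments:
    - [[-0.4,0,0,2,0,0,0],[-0.4,0,0,3,0,0,0],[0.5,0,0,3,0,0,0],[0.5,0,0,3,0,0,0],[0.5,0,0,3,0,0,0],[0.5,0,0,-40,0,0,0],[0.5,0,0,-80,0,0,0],[0.5,0,0,-120,0,0,0],[0.5,0,0,-160,0,0,0],[0.5,0,0,-160,0,0,0]]

```text
t: 21.82
eef_pos: [0.4904, 0.132, 0.2141]
tool_rot: [-0.002, 0.999, -0.052, 0.006]
contact_force: [0.9, 0.4, -0.4]
gripper_width: 0.749
grasp_force: 0.0
```

Run:
```python
from h import *
c=snap('side'); im=c['image'][80:220,190:330]
cv2.imwrite('pics/lid.png',cv2.cvtColor(cv2.resize(im,None,fx=4,fy=4,interpolation=cv2.INTER_CUBIC),cv2.COLOR_RGB2BGR))
C,S=np.cos(YAW),np.sin(YAW)
def W(bx,by,z):return [.532+C*bx-S*by,.1736+S*bx+C*by,z]
# model: lid handle for angles
for a in (1.6,1.7,1.8,1.9):
    # along-lid dir from hinge: shut -> -x ; outer normal shut +z
    u=np.array([-np.cos(a),np.sin(a)]);n=np.array([np.sin(a),np.cos(a)])
    h=np.array([.096,.095])+.17*u+.039*n; t=np.array([.096,.095])+.19*u
    print(a,h.round(3),proj(c,[W(h[0],0,h[1]),W(t[0],-.113,t[1]),W(h[0],-.02,h[1])]).round(1).tolist())
c=snap('top')
for a in (1.6,1.7,1.8,1.9):
    u=np.array([-np.cos(a),np.sin(a)]);n=np.array([np.sin(a),np.cos(a)])
    h=np.array([.096,.095])+.17*u+.039*n
    print(a,proj(c,[W(h[0],0,h[1])]).round(1).tolist())
```

```text
1.6 [0.14  0.264] [[285.7, 108.2], [272.0, 114.8], [285.7, 110.6]]
1.7 [0.157 0.259] [[291.1, 110.1], [278.9, 115.7], [291.1, 112.5]]
1.8 [0.173 0.252] [[296.2, 112.5], [285.5, 117.2], [296.3, 114.9]]
1.9 [0.188 0.243] [[301.0, 115.4], [292.0, 119.3], [301.2, 117.8]]
1.6 [[169.9, 146.8]]
1.7 [[171.3, 140.6]]
1.8 [[172.8, 135.1]]
1.9 [[174.4, 130.2]]
```

View pics/lid.png

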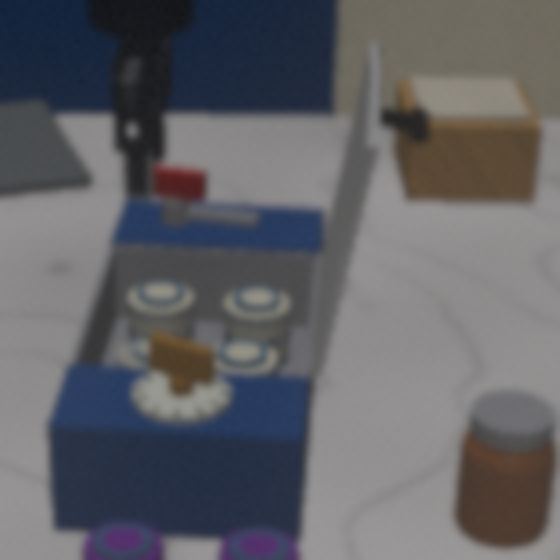

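All four cups stand upright in the box. The lid handle at crop (410,122) gives a lid angle of about 1.72. I'll go over the lid with shut fingers and sweep it closed from behind, to one side of the handle.

step_arm:
  increments:
    - [[-1,0,0,-40,0,0,0],[-1,0,0,-80,0,0,0],[-1,0,0,-120,0,0,0],[-1,0,0,-155,0,0,0],[-1,0,0,-155,0,0,0],[-1,0,0,-155,0,0,0]]

```text
t: 22.42
eef_pos: [0.4867, 0.1303, 0.3617]
tool_rot: [-0.0, 0.999, -0.052, 0.001]
contact_force: [-0.8, -0.7, -0.6]
gripper_width: 0.001
grasp_force: 0.0
```

```bash
cat >> h.py <<'E'
def B(bx,by,z):
    C,S=np.cos(YAW),np.sin(YAW);return [.532+C*bx-S*by,.1736+S*bx+C*by,z]
E
python3 - <<'E'
from h import *
print(plan(B(.2,-.065,.365),YAW))
E
```

```text
(array([240.6,  17. ,  -2.9]), array([-0. , -0.1, -0.1]))
```

step_arm:
  increments:
    - [[-1,240,17,-8,0,0,0],[-1,240,17,-8,0,0,0],[-1,240,17,-8,0,0,0],[-1,240,17,-8,0,0,0],[-1,240,17,-8,0,0,0],[-1,240,17,-8,0,0,0],[-1,240,17,-8,0,0,0],[-1,240,17,-8,0,0,0],[-1,240,17,-8,0,0,0]]

```text
t: 23.17
eef_pos: [0.7221, 0.0887, 0.366]
tool_rot: [0.0, 0.999, -0.051, -0.002]
contact_force: [0.1, -0.7, 0.1]
gripper_width: -0.0
grasp_force: 0.0
```

Run:
```python
from h import *
print(plan(B(.2,-.065,.237),YAW))
```

```text
(array([  2.8,   0. , 129. ]), array([ 0. ,  0.3, -0. ]))
```

step_arm:
  increments:
    - [[-1,2,0,40,0,0,0],[-1,2,0,80,0,0,0],[-1,2,0,115,0,0,0],[-1,2,0,129,0,0,0],[-1,2,0,129,0,0,0],[-1,2,0,129,0,0,0]]

```text
t: 23.67
eef_pos: [0.7248, 0.0885, 0.241]
tool_rot: [-0.0, 0.999, -0.052, 0.0]
contact_force: [1.3, 0.0, 0.5]
gripper_width: -0.003
grasp_force: 0.0
```

step_arm:
  increments:
    - [[-1,-20,0,0,0,0,0],[-1,-40,0,0,0,0,0],[-1,-60,0,0,0,0,0],[-1,-75,0,0,0,0,0],[-1,-90,0,0,0,0,0],[-1,-90,0,0,0,0,0]]

```text
t: 24.17
eef_pos: [0.6364, 0.0988, 0.2463]
tool_rot: [-0.001, 0.999, -0.051, 0.004]
contact_force: [-2.1, 0.5, 6.5]
gripper_width: -0.0
grasp_force: 0.0
```

Run:
```python
from h import *
for p in [(.073,.231),(.035,.215),(.0025,.188),(-.0204,.153),(-.0294,.127),(-.033,.099)]:print(plan(B(p[0],-.065,p[1]),YAW))
c=snap('side'); im=c['image'][80:220,190:330]
cv2.imwrite('pics/lid2.png',cv2.cvtColor(cv2.resize(im,None,fx=3,fy=3,interpolation=cv2.INTER_CUBIC),cv2.COLOR_RGB2BGR))
```

```text
(array([-38.7,   1.3,  14.9]), array([-0.1, -0.5,  0. ]))
(array([-76.9,   1.4,  30.6]), array([-0.1, -0.5,  0. ]))
(array([-109.6,    1.4,   57.3]), array([-0.1, -0.5,  0. ]))
(array([-132.8,    1.5,   92.1]), array([-0.1, -0.5,  0. ]))
(array([-142. ,    1.5,  118. ]), array([-0.1, -0.5,  0. ]))
(array([-145.9,    1.6,  146. ]), array([-0.1, -0.5,  0. ]))
```

View pics/lid2.png

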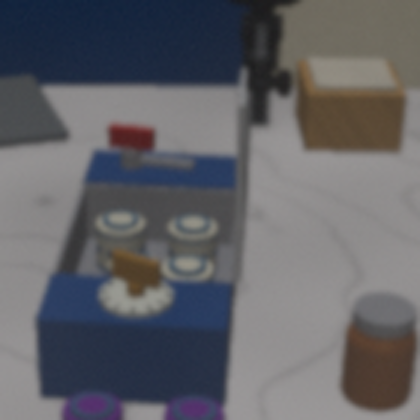

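The lid is now upright with the fingers behind it. Continue along the arc.

step_arm:
  increments:
    - [[-1,-20,0,7,0,0,0],[-1,-39,0,15,0,0,0],[-1,-58,0,22,0,0,0],[-1,-77,0,31,0,0,0],[-1,-94,0,43,0,0,0],[-1,-110,0,57,0,0,0],[-1,-122,0,74,0,0,0],[-1,-133,0,92,0,0,0],[-1,-138,0,105,0,0,0],[-1,-142,0,118,0,0,0]]

```text
t: 25.05
eef_pos: [0.4964, 0.1134, 0.1249]
tool_rot: [-0.001, 0.999, -0.052, 0.003]
contact_force: [0.5, -0.1, 1.9]
gripper_width: -0.002
grasp_force: 0.8
```

Run:
```python
from h import *
print(plan(B(-.033,-.065,.097),YAW),bot.get_obs()['contact_force'])
```

```text
(array([-4. ,  1.5, 27.9]), array([-0.1, -0.4, -0. ])) [ 0.46267254 -0.12866291  1.90710057]
```

step_arm:
  increments:
    - [[-1,-3,0,12,0,0,0],[-1,-4,0,22,0,0,0],[-1,-4,0,28,0,0,0],[-1,-4,0,30,0,0,0],[-1,-4,0,31,0,0,0],[-1,-4,0,31,0,0,0]]

```text
t: 25.55
eef_pos: [0.4927, 0.1137, 0.0985]
tool_rot: [0.001, 0.999, -0.052, 0.003]
contact_force: [-21.0, -6.2, 66.1]
gripper_width: 0.002
grasp_force: 33.1
```

step_arm:
  increments:
    - [[-1,0,0,-40,0,0,0],[-1,0,0,-80,0,0,0],[-0.2,0,0,-115,0,0,0],[-0.2,0,0,-115,0,0,0],[-0.2,0,0,-115,0,0,0]]

```text
t: 25.97
eef_pos: [0.493, 0.1134, 0.21]
tool_rot: [-0.001, 0.999, -0.052, 0.004]
contact_force: [0.4, -0.1, -1.0]
gripper_width: 0.396
grasp_force: 0.0
```

Run:
```python
from h import *
print(plan((.49,.329,.215),np.radians(-9)),bot.get_obs()['q'].round(2) if hasattr(bot.get_obs()['q'],'round') else bot.get_obs()['q'])
```

```text
(array([ -25.3, -214.1,   -4.7]), array([-0.1, -0.4,  3. ])) [-0.01  0.25 -0.4   1.96  0.12  0.95 -2.14]
```

step_arm:
  increments:
    - [[-0.2,-25,-212,-5,0,0,3],[-0.2,-25,-212,-5,0,0,3],[-0.2,-25,-212,-5,0,0,3],[-0.2,-25,-212,-5,0,0,3],[-0.2,-25,-212,-5,0,0,3],[-0.2,-25,-212,-5,0,0,3],[-0.2,-25,-212,-5,0,0,3],[-0.2,-25,-212,-5,0,0,3]]

```text
t: 26.63
eef_pos: [0.4872, 0.3255, 0.2101]
tool_rot: [0.001, 0.997, -0.078, -0.001]
contact_force: [0.6, -0.4, 0.5]
gripper_width: 0.405
grasp_force: 0.0
```

Run:
```python
from h import *
from itertools import product
print(np.round(bot.get_obs()['q'],2));c=snap('wrist','w6.png')
# predicted clamp bar top corners for axis, yaw
print(proj(c,[[.506+.028*np.cos(-.163)*s-.006*t*np.sin(-.163),.329+.028*np.sin(-.163)*s+.006*t*np.cos(-.163),.145] for s,t in product((1,-1),(1,-1))]).round(0).tolist())
c=snap('top');im=c['image'][150:280,90:270];cv2.imwrite('pics/box2.png',cv2.cvtColor(cv2.resize(im,None,fx=3,fy=3,interpolation=cv2.INTER_CUBIC),cv2.COLOR_RGB2BGR))
```

```text
[-0.34  0.39 -0.45  1.77  0.2   1.03 -2.59]
[[233.0, 144.0], [251.0, 144.0], [234.0, 222.0], [251.0, 223.0]]
```

View pics/w6.png

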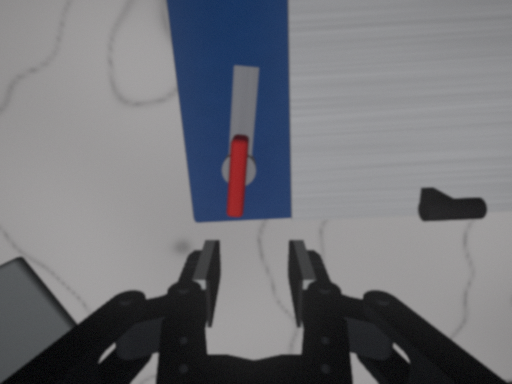

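Run:
```python
from h import *
c=snap('wrist')
a=atz(c,(239.5,140),.145);b=atz(c,(235.5,216),.145);print(a,b,(a+b)/2,np.degrees(np.arctan2(*(a-b)[[1,0]])),np.linalg.norm(a-b))
h=cv2.inRange(cv2.cvtColor(c['image'],cv2.COLOR_RGB2HSV),(0,150,150),(8,255,255));print(cv2.minAreaRect(np.argwhere(h)[:,::-1].astype(np.float32)))
print(plan((.508,.330,.21),np.radians(-9)))
```

```text
[0.53739495 0.32389521 0.145     ] [0.48485683 0.33594893 0.145     ] [0.51112589 0.32992207 0.145     ] -12.92163386651416 0.05390311677137781
((232.6498260498047, 180.60313415527344), (7.984421253204346, 69.11514282226562), 3.5763344764709473)
(array([18.7, -9.4,  0.6]), array([ 0.1,  0. , -0.1]))
```

step_arm:
  increments:
    - [[-0.2,0,0,0,0,0,7],[-0.2,0,0,0,0,0,7]]

```text
t: 26.95
eef_pos: [0.4881, 0.3241, 0.211]
tool_rot: [0.0, 0.99, -0.142, 0.0]
contact_force: [-0.1, -0.2, -0.2]
gripper_width: 0.401
grasp_force: 0.0
```

Run:
```python
from h import *
print(np.round(bot.get_obs()['q'],2))
```

```text
[-0.36  0.39 -0.43  1.77  0.18  1.02 -2.71]
```

The clockwise turn drives q7 towards its limit, so I'll half-turn the tool counter-clockwise first, which gives the same grasp.

step_arm:
  increments:
    - [[-0.2,0,0,-20,0,0,-7],[-0.2,0,0,-20,0,0,-14],[-0.2,0,0,-20,0,0,-21],[-0.2,0,0,-20,0,0,-28],[-0.2,0,0,-20,0,0,-35],[-0.2,0,0,-20,0,0,-42],[-0.2,0,0,-20,0,0,-49],[-0.2,0,0,-20,0,0,-56],[-0.2,0,0,-20,0,0,-63],[-0.2,0,0,-20,0,0,-70]]

```text
t: 27.78
eef_pos: [0.488, 0.3246, 0.231]
tool_rot: [0.0, 0.889, 0.458, 0.0]
contact_force: [-0.4, 0.1, -0.2]
gripper_width: 0.398
grasp_force: 0.0
```

step_arm:
  increments:
    - [[-0.2,0,0,0,0,0,-7],[-0.2,0,0,0,0,0,-14],[-0.2,0,0,0,0,0,-21],[-0.2,0,0,0,0,0,-28],[-0.2,0,0,0,0,0,-35],[-0.2,0,0,0,0,0,-42],[-0.2,0,0,0,0,0,-49],[-0.2,0,0,0,0,0,-56],[-0.2,0,0,0,0,0,-63],[-0.2,0,0,0,0,0,-70]]

```text
t: 28.62
eef_pos: [0.488, 0.3246, 0.231]
tool_rot: [0.0, 0.466, 0.885, -0.0]
contact_force: [0.2, 0.5, -0.6]
gripper_width: 0.395
grasp_force: 0.0
```

Run:
```python
from h import *
print(np.round(bot.get_obs()['q'],2),plan((.509,.3295,.2),np.radians(169)))
```

```text
[ 0.    0.49 -0.94  1.73  0.43  1.14 -0.46] (array([-7.8, 20. , 31. ]), array([ -0. ,   0.1, -44.5]))
```

step_arm:
  increments:
    - [[-0.2,-8,20,31,0,0,-7],[-0.2,-8,20,31,0,0,-14],[-0.2,-8,20,31,0,0,-21],[-0.2,-8,20,31,0,0,-28],[-0.2,-8,20,31,0,0,-35],[-0.2,-8,20,31,0,0,-42],[-0.2,-8,20,31,0,0,-44],[-0.2,-8,20,31,0,0,-44],[-0.2,-8,20,31,0,0,-44]]

```text
t: 29.37
eef_pos: [0.509, 0.3295, 0.1998]
tool_rot: [0.0, 0.105, 0.995, -0.0]
contact_force: [-0.6, 0.4, -0.3]
gripper_width: 0.4
grasp_force: 0.0
```

Run:
```python
from h import *
print(np.round(bot.get_obs()['q'],2),plan((.509,.3295,.118),np.radians(169)))
```

```text
[ 0.07  0.62 -1.07  1.71  0.59  1.17  0.2 ] (array([ 0. ,  0. , 81.8]), array([-0.,  0., -1.]))
```

step_arm:
  increments:
    - [[-0.2,0,0,30,0,0,0],[-0.2,0,0,60,0,0,0],[-0.2,0,0,81,0,0,0],[-0.2,0,0,81,0,0,0],[-1,0,0,81,0,0,0],[-1,0,0,81,0,0,0],[-1,0,0,81,0,0,0],[-1,0,0,81,0,0,0]]
  force: 40

```text
t: 30.03
eef_pos: [0.5092, 0.3342, 0.1197]
tool_rot: [0.001, 0.103, 0.995, 0.004]
contact_force: [4.5, 12.8, -12.0]
gripper_width: 0.128
grasp_force: 42.8
```

step_arm:
  increments:
    - [[-1,0,5,0,0,0,0],[-1,0,5,0,0,0,7],[-1,0,5,0,0,0,14],[-1,0,5,0,0,0,21],[-1,0,5,0,0,0,28],[-1,0,5,0,0,0,35],[-1,0,5,0,0,0,42],[-1,0,5,0,0,0,49],[-1,0,5,0,0,0,56],[-1,0,5,0,0,0,63]]

```text
t: 30.87
eef_pos: [0.5093, 0.3346, 0.1196]
tool_rot: [0.0, 0.611, 0.792, -0.001]
contact_force: [-1.6, -2.0, 1.0]
gripper_width: 0.133
grasp_force: 44.7
```

Run:
```python
from h import *
o=bot.get_obs();print(o['torque'],o['q'],plan((.5,.33,.118),np.radians(169)))
```

```text
[-0.33660967  0.45522101  0.07375499] [-0.13222162  0.61270052 -0.75913532  1.77472406  0.50524702  0.96075371
 -0.84346169] (array([ -2.1, -10.1,   1.6]), array([ -0.1,   0.1, -64.3]))
```

step_arm:
  increments:
    - [[-1,0,0,0,0,0,7],[-1,0,0,0,0,0,14],[-1,0,0,0,0,0,20],[-1,0,0,0,0,0,24],[-1,0,0,0,0,0,24]]

```text
t: 31.28
eef_pos: [0.5094, 0.3347, 0.1197]
tool_rot: [0.002, 0.759, 0.651, -0.0]
contact_force: [-0.4, -5.8, 4.1]
gripper_width: 0.13
grasp_force: 98.8
```

Run:
```python
from h import *
o=bot.get_obs();print(o['torque'],o['q'][6],plan((.5,.33,.118),np.radians(169)))
```

```text
[-0.84659014  0.27212595  2.65653239] -1.2026484140361153 (array([-6. , -8.6,  1.7]), array([ -0. ,   0.2, -87.7]))
```

step_arm:
  increments:
    - [[-0.2,0,0,0,0,0,0],[-0.2,0,0,0,0,0,0],[-0.2,0,0,0,0,0,0],[-0.2,0,0,-40,0,0,0],[-0.2,0,0,-80,0,0,0],[-0.2,0,0,-110,0,0,0],[-0.2,0,0,-110,0,0,0]]

```text
t: 31.87
eef_pos: [0.5122, 0.3386, 0.2363]
tool_rot: [0.0, 0.76, 0.65, 0.006]
contact_force: [0.5, 0.9, 0.4]
gripper_width: 0.398
grasp_force: 0.0
```

Run:
```python
from h import *
print(plan((.513,.020,.2),np.radians(-30)),bot.get_obs()['q'])
c=snap('side'); im=c['image'][100:220,190:330]
cv2.imwrite('pics/s3.png',cv2.cvtColor(cv2.resize(im,None,fx=4,fy=4,interpolation=cv2.INTER_CUBIC),cv2.COLOR_RGB2BGR))
```

```text
(array([-314.8,   50.3,   33.9]), array([ -0.2,  -0.7, 111. ])) [-0.1461989   0.46134297 -0.72743467  1.67352139  0.33592455  1.12351856
 -1.12248315]
```

View pics/s3.png

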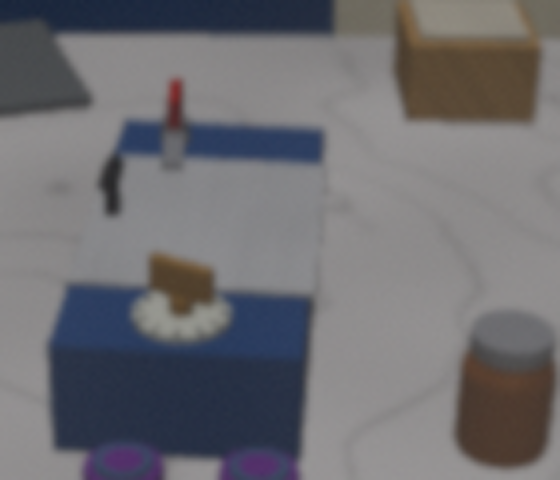

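Side crop: the lid is shut, with the tongue over it at (173,160) and the red grip end-on at (176,90). Now the key.

step_arm:
  increments:
    - [[-0.2,-312,50,20,0,0,-7],[-0.2,-312,50,20,0,0,-14],[-0.2,-312,50,20,0,0,-21],[-0.2,-312,50,20,0,0,-28],[-0.2,-312,50,20,0,0,-35],[-0.2,-312,50,20,0,0,-42],[-0.2,-312,50,20,0,0,-49],[-0.2,-312,50,20,0,0,-56],[-0.2,-312,50,20,0,0,-63],[-0.2,-312,50,20,0,0,-68]]

```text
t: 32.75
eef_pos: [0.5098, 0.0157, 0.2075]
tool_rot: [-0.001, 0.267, 0.964, -0.001]
contact_force: [0.2, 2.0, 0.8]
gripper_width: 0.404
grasp_force: 0.0
```

step_arm:
  increments:
    - [[-0.2,0,0,0,0,0,0],[-0.2,0,0,0,0,0,0]]

```text
t: 32.92
eef_pos: [0.5101, 0.0194, 0.2083]
tool_rot: [-0.001, 0.269, 0.963, 0.0]
contact_force: [-0.6, -0.2, 0.5]
gripper_width: 0.397
grasp_force: 0.0
```

Run:
```python
from h import *
from itertools import product
print(plan((.513,.020,.2),np.radians(150)),bot.get_obs()['q'])
c=snap('wrist','w7.png');y=np.radians(-30);
print(proj(c,[[.513+.026*np.cos(y)*s-.005*t*np.sin(y),.020+.026*np.sin(y)*s+.005*t*np.cos(y),.143] for s,t in product((1,-1),(1,-1))]).round(0).tolist())
```

```text
(array([-2.2,  2.1,  8.3]), array([ 0. , -0.1, -1.2])) [ 0.62511164  0.38066942 -0.956882    1.92029924  0.3616639   1.0256805
  0.53660854]
[[266.0, 244.0], [252.0, 244.0], [265.0, 175.0], [250.0, 175.0]]
```

View pics/w7.png

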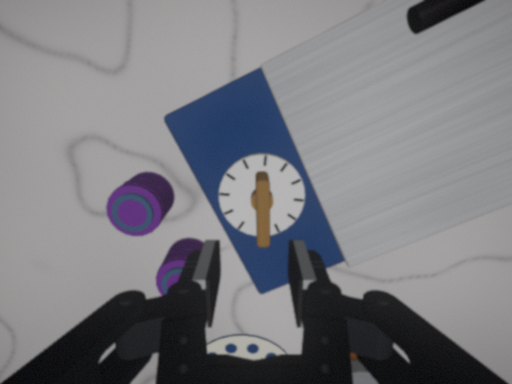

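Run:
```python
from h import *
c=snap('wrist')
p=atz(c,(263.5,212),.143);print(p);print(plan((p[0],p[1],.118),np.radians(149)),plan((.513,.02,.118),np.radians(149)))
```

```text
[0.5160545  0.02287655 0.143     ]
(array([-3.5,  5.5, 90.7]), array([ 0. , -0. , -0.1])) (array([-2.4,  1.5, 90.7]), array([ 0. , -0. , -0.1]))
```

step_arm:
  increments:
    - [[-0.2,-3,5,35,0,0,0],[-0.2,-3,5,70,0,0,0],[-0.2,-3,5,90,0,0,0],[-0.2,-3,5,90,0,0,0],[-1,-3,5,90,0,0,0],[-1,-3,5,90,0,0,0],[-1,-3,5,90,0,0,0],[-1,-3,5,90,0,0,0]]
  force: 50

```text
t: 33.68
eef_pos: [0.5164, 0.0228, 0.1204]
tool_rot: [0.001, 0.267, 0.964, 0.0]
contact_force: [-0.6, 1.5, 3.6]
gripper_width: 0.105
grasp_force: 50.8
```

step_arm:
  increments:
    - [[-1,0,0,0,0,0,7],[-1,0,0,0,0,0,14],[-1,0,0,0,0,0,21],[-1,0,0,0,0,0,28]]

```text
t: 34.02
eef_pos: [0.517, 0.0234, 0.1205]
tool_rot: [0.001, 0.494, 0.869, 0.002]
contact_force: [1.6, 2.1, -2.0]
gripper_width: 0.107
grasp_force: 50.3
```

Run:
```python
from h import *
o=bot.get_obs();print(o['torque'],o['q'][6])
```

```text
[ 0.62075388 -0.28254908  0.17504341] -0.013384440667280378
```

step_arm:
  increments:
    - [[-1,0,0,0,0,0,7],[-1,0,0,0,0,0,14],[-1,0,0,0,0,0,21],[-1,0,0,0,0,0,28],[-1,0,0,0,0,0,35],[-1,0,0,0,0,0,42],[-1,0,0,0,0,0,49],[-1,0,0,0,0,0,56],[-1,0,0,0,0,0,63],[-1,0,0,0,0,0,70]]

```text
t: 34.85
eef_pos: [0.5188, 0.0232, 0.1205]
tool_rot: [0.001, 0.903, 0.429, 0.004]
contact_force: [7.8, 2.5, -8.0]
gripper_width: 0.104
grasp_force: 49.4
```

step_arm:
  increments:
    - [[-1,0,0,0,0,0,7],[-1,0,0,0,0,0,14],[-1,0,0,0,0,0,21],[-1,0,0,0,0,0,28],[-1,0,0,0,0,0,35],[-1,0,0,0,0,0,42]]

```text
t: 35.35
eef_pos: [0.5194, 0.0222, 0.1205]
tool_rot: [-0.0, 0.997, 0.076, 0.004]
contact_force: [10.1, -0.3, -8.9]
gripper_width: 0.103
grasp_force: 49.3
```

Run:
```python
from h import *
o=bot.get_obs();print(o['torque'],o['q'],plan(o['eef_pos'],0))
```

```text
[-0.46692944 -1.79648434  0.16006999] [ 0.09617483  0.38097335 -0.31454608  2.01349794  0.16838556  0.76298502
 -1.73715027] (array([0., 0., 0.]), array([-0. , -0.5,  8.7]))
```

step_arm:
  increments:
    - [[-1,3,0,0,0,0,7],[-1,3,0,0,0,0,14],[-1,3,0,0,0,0,21],[-1,3,0,0,0,0,28],[-1,3,0,0,0,0,35],[-1,3,0,0,0,0,42]]

```text
t: 35.85
eef_pos: [0.5193, 0.0211, 0.1205]
tool_rot: [0.0, 0.958, -0.287, 0.001]
contact_force: [-1.7, -5.7, 4.0]
gripper_width: 0.106
grasp_force: 51.1
```

Run:
```python
from h import *
o=bot.get_obs();print(o['torque'],o['q'],plan(o['eef_pos'],0))
```

```text
[-1.14592342  0.40541617  0.1875535 ] [-0.03794363  0.37012079 -0.15026535  2.01841822  0.08168805  0.75695957
 -2.39032755] (array([0., 0., 0.]), array([  0.1,  -0.1, -33.3]))
```

step_arm:
  increments:
    - [[-0.4,0,0,0,0,0,0],[-0.4,0,0,0,0,0,0],[-0.4,0,0,0,0,0,0],[-0.4,0,0,-40,0,0,0],[-0.4,0,0,-60,0,0,0],[-0.4,0,0,-60,0,0,0]]

```text
t: 36.35
eef_pos: [0.5217, 0.0235, 0.1835]
tool_rot: [-0.002, 0.959, -0.282, 0.004]
contact_force: [0.8, 0.3, -0.2]
gripper_width: 0.301
grasp_force: 0.0
```

step_arm:
  increments:
    - [[-0.4,0,0,0,0,0,-7],[-0.4,0,0,0,0,0,-14],[-0.4,0,0,0,0,0,-21],[-0.4,0,0,0,0,0,-28],[-0.4,0,0,0,0,0,-35],[-0.4,0,0,0,0,0,-42],[-0.4,0,0,0,0,0,-49],[-0.4,0,0,0,0,0,-56],[-0.4,0,0,0,0,0,-63],[-0.4,0,0,0,0,0,-70]]

```text
t: 37.18
eef_pos: [0.5185, 0.023, 0.1788]
tool_rot: [-0.0, 0.947, 0.322, 0.0]
contact_force: [0.6, 0.7, -1.0]
gripper_width: 0.302
grasp_force: 0.0
```

step_arm:
  increments:
    - [[-0.4,0,0,0,0,0,-7],[-0.4,0,0,0,0,0,-14],[-0.4,0,0,0,0,0,-21],[-0.4,0,0,0,0,0,-28],[-0.4,0,0,0,0,0,-35],[-0.4,0,0,0,0,0,-42],[-0.4,0,0,0,0,0,-49],[-0.4,0,0,0,0,0,-56],[-0.4,0,0,0,0,0,-63],[-0.4,0,0,0,0,0,-70]]

```text
t: 38.02
eef_pos: [0.5185, 0.023, 0.1788]
tool_rot: [-0.0, 0.591, 0.807, 0.0]
contact_force: [-0.0, -0.3, -0.1]
gripper_width: 0.296
grasp_force: 0.0
```

step_arm:
  increments:
    - [[-0.4,0,0,0,0,0,-7],[-0.4,0,0,0,0,0,-14],[-0.4,0,0,0,0,0,-21],[-0.4,0,0,0,0,0,-28],[-0.4,0,0,0,0,0,-35],[-0.4,0,0,0,0,0,-40],[-0.4,0,0,0,0,0,-40],[-0.4,0,0,0,0,0,-40]]

```text
t: 38.68
eef_pos: [0.5185, 0.0227, 0.1788]
tool_rot: [-0.0, 0.284, 0.959, 0.0]
contact_force: [-0.1, -0.3, -0.1]
gripper_width: 0.303
grasp_force: 0.0
```

Run:
```python
from h import *
o=bot.get_obs();print(o['q'],plan((.518,.023,.119),np.radians(147)))
c=snap('wrist','w8.png');print(proj(c,[[.518,.023,.143]]))
```

```text
[ 0.45628653  0.37824998 -0.75571151  1.93968664  0.31707618  0.94476477
  0.54108527] (array([ 0.5, -0.1, 59.8]), array([ 0., -0., -0.]))
[[255.31786087 223.66997461]]
```

View pics/w8.png

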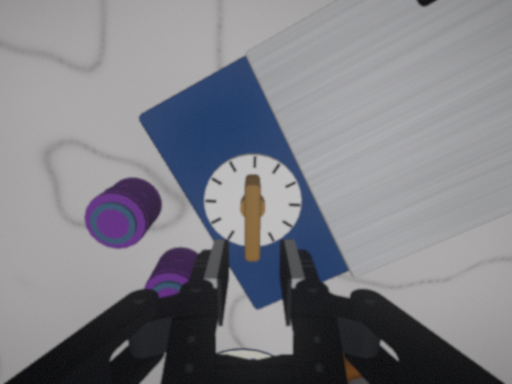

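The wrist view shows the blade from (253,180) to (253,258), aligned between the fingers after about 182° of winding. Regrip and wind to the stop.

step_arm:
  increments:
    - [[-0.4,0,0,30,0,0,0],[-0.4,0,0,59,0,0,0],[-0.4,0,0,59,0,0,0],[-1,0,0,59,0,0,0],[-1,0,0,59,0,0,0],[-1,0,0,59,0,0,0],[-1,0,0,59,0,0,7],[-1,0,0,59,0,0,14]]
  force: 50

```text
t: 39.4
eef_pos: [0.5177, 0.0223, 0.1202]
tool_rot: [-0.001, 0.401, 0.916, -0.0]
contact_force: [-2.7, -1.2, -10.0]
gripper_width: 0.105
grasp_force: 49.0
```

Run:
```python
from h import *
o=bot.get_obs();print(o['torque'],plan(o['eef_pos'],0))
```

```text
[-0.04246334  0.26161973  0.16146374] (array([0., 0., 0.]), array([-1.000e-01,  1.000e-01,  1.327e+02]))
```

step_arm:
  increments:
    - [[-1,0,0,0,0,0,6],[-1,0,0,0,0,0,12],[-1,0,0,0,0,0,12]]

```text
t: 39.65
eef_pos: [0.5178, 0.0223, 0.1202]
tool_rot: [-0.0, 0.494, 0.87, -0.001]
contact_force: [-2.5, -0.4, -8.4]
gripper_width: 0.104
grasp_force: 49.1
```

Run:
```python
from h import *
o=bot.get_obs();print(o['torque'],plan(o['eef_pos'],0))
```

```text
[-0.20713401  0.33429895 -0.07628284] (array([0., 0., 0.]), array([-0.000e+00,  1.000e-01,  1.208e+02]))
```

step_arm:
  increments:
    - [[-1,0,0,0,0,0,6],[-1,0,0,0,0,0,12],[-1,0,0,0,0,0,12]]

```text
t: 39.9
eef_pos: [0.5178, 0.0223, 0.1201]
tool_rot: [-0.0, 0.581, 0.814, -0.001]
contact_force: [-3.0, -2.1, -8.3]
gripper_width: 0.111
grasp_force: 49.3
```

Run:
```python
from h import *
o=bot.get_obs();print(o['torque'],plan(o['eef_pos'],0))
```

```text
[-0.34131525  0.53303391 -0.06244172] (array([0., 0., 0.]), array([-0.00e+00,  1.00e-01,  1.09e+02]))
```

step_arm:
  increments:
    - [[-1,0,0,0,0,0,6],[-1,0,0,0,0,0,12],[-1,0,0,0,0,0,12]]

```text
t: 40.15
eef_pos: [0.5179, 0.0223, 0.1202]
tool_rot: [0.0, 0.66, 0.751, -0.001]
contact_force: [-5.1, -3.7, -5.3]
gripper_width: 0.107
grasp_force: 73.6
```

Run:
```python
from h import *
o=bot.get_obs();print(o['torque'],plan(o['eef_pos'],0))
```

```text
[-0.81010061  0.73784916  1.58095228] (array([0., 0., 0.]), array([ 0. ,  0.1, 97.4]))
```

step_arm:
  increments:
    - [[-1,0,0,0,0,0,6],[-1,0,0,0,0,0,12],[-1,0,0,0,0,0,12]]

```text
t: 40.4
eef_pos: [0.5179, 0.0223, 0.1205]
tool_rot: [0.002, 0.732, 0.682, -0.002]
contact_force: [-5.6, -5.9, -1.7]
gripper_width: 0.106
grasp_force: 186.5
```

Run:
```python
from h import *
o=bot.get_obs();print(o['torque'],plan(o['eef_pos'],0))
```

```text
[-1.31822869  0.98085413  4.68551642] (array([0., 0., 0.]), array([ 0.2,  0.2, 86. ]))
```

The stop is reached: torque rose to 4.7 N m. Ease off partly, still pressing, then release and retreat.

step_arm:
  increments:
    - [[-1,0,0,0,0,0,-5],[-1,0,0,0,0,0,-11],[-1,0,0,0,0,0,-11]]

```text
t: 40.65
eef_pos: [0.5179, 0.0223, 0.1202]
tool_rot: [0.0, 0.662, 0.749, -0.001]
contact_force: [-5.5, -3.1, -3.8]
gripper_width: 0.107
grasp_force: 77.7
```

Run:
```python
from h import *
o=bot.get_obs();print(o['torque'],plan(o['eef_pos'],0))
```

```text
[-0.72785727  0.86772979  1.74618605] (array([0., 0., 0.]), array([ 0. ,  0.1, 97. ]))
```

step_arm:
  increments:
    - [[-0.2,0,0,0,0,0,0],[-0.2,0,0,0,0,0,0],[-0.2,0,0,0,0,0,0],[-0.2,0,0,-40,0,0,0],[-0.2,0,0,-80,0,0,0],[-0.2,0,0,-120,0,0,0],[-0.2,0,0,-120,0,0,0],[-0.2,0,0,-120,0,0,0]]

```text
t: 41.32
eef_pos: [0.5213, 0.0233, 0.2437]
tool_rot: [0.003, 0.668, 0.744, 0.003]
contact_force: [-0.5, 0.5, -0.0]
gripper_width: 0.401
grasp_force: 0.0
```

Run:
```python
from h import *
c=snap('wrist','w9.png');print(plan((.518,.0225,.119),0))
def bl(c):
    h=cv2.inRange(cv2.cvtColor(c['image'],cv2.COLOR_RGB2HSV),(8,90,60),(25,255,255));n,l,s,ct=cv2.connectedComponentsWithStats(h)
    for i in range(1,n):
        if s[i,4]>60: print(ct[i],s[i,4],cv2.minAreaRect(np.argwhere(l==i)[:,::-1].astype(np.float32)))
bl(c)
```

```text
(array([-1.000e-01, -2.300e+00,  1.226e+02]), array([ 0.2, -0.2, 96.1]))
[247.87711864 188.71186441] 708 ((248.0, 189.0), (62.0, 16.0), 90.0)
[440.89013873 197.96550431] 2667 ((446.6690979003906, 196.79661560058594), (65.28254699707031, 68.9637222290039), 43.111812591552734)
```

View pics/w9.png

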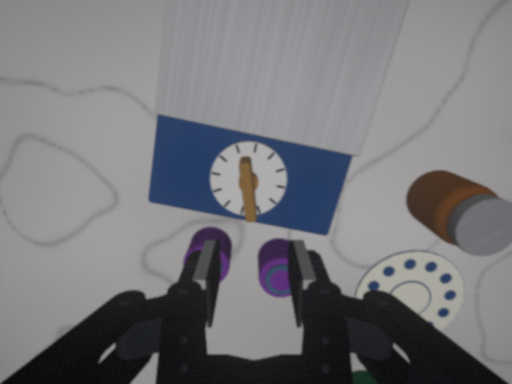

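The blade leans about 5° counter-clockwise of the tool, at a yaw of about 101.5°. That matches the stop at about 103°, so the key is fully wound. I'll check the clamp numerically and hand in.

Run:
```python
from h import *
for n in('top','side'):
    c=snap(n);h=cv2.inRange(cv2.cvtColor(c['image'],cv2.COLOR_RGB2HSV),(0,150,90),(6,255,255))
    q=np.argwhere(h)[:,::-1].astype(np.float32);q=q[(q[:,0]<300)];print(n,len(q),len(q) and cv2.minAreaRect(q))
    if n=='top': print([x for x in cups(c) if x[0]>.8])
print(bot.get_obs()['contact_force'])
print(bot.hand_in())
```

```text
top 53 ((110.0409927368164, 225.54920959472656), (18.107147216796875, 3.621429681777954), 5.194429397583008)
[]
side 3 ((233.0, 123.0), (2.0, 0.0), -90.0)
[-1.28358064  0.55544487 -0.61521554]
the job is handed in; nothing more can be done
None
```

I put all four cups in the sanitiser mouth down, shut and clamped the lid, wound the key to its stop, and handed the job in at about 41 s. I viewed 16 pictures, over the limit of 14.

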